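Tip a power supply over the sill into the test bay

ROBOT

A 6-joint arm with a two-finger parallel gripper is mounted at the origin on the work surface. World frame = base frame: x ahead of the robot, y to its left, z up, the work surface at z = 0. Lengths are in mm, angles in rad, forces in N, time in s.
With the tool pointing down it reaches from about 275 to 825 mm from the base axis. Payload 4.9 kg.
Tool frame: the origin (TCP) lies between the finger pads, 19 mm behind the fingertips; this is the grasp point; z points along the fingers, y is the line along which they close (so a half turn about z gives the same grasp; the last joint's range is limited). The gripper opens to 85 mm and grips with 20 to 120 N. Pads are 22 mm wide; open, the fingers measure 114 mm over their backs; the gripper's body (76 mm by 85 mm) begins 54 mm behind the grasp point. The pads swing forward as they close: fully open they stand 13 mm farther back than shut.
Start: joints at [1.161, 0.326, -0.193, 1.052, 0, 1.437], TCP at [149.768, 529.234, 249.981] pointing down, gripper open.
Joint ranges: [-2.65, 2.65], [-0.97, 1.79], [-1.3, 1.35], [-1.93, 2.1], [-1.47, 1.37], [-3.14, 3.14]. Speed limits (rad/s): [2.57, 2.57, 3.14, 3.14, 3.14, 3.14].

INTERFACE

Orientations are given as a rotation vector (axis times angle).
In Python, from plant import env gives the robot as it stands.
- The arm moves only by the tool drive_effector, called after ">>>" in YAML: its name, and indented under it one key for each argument. Schema: {"type":"object","properties":{"motion":{"type":"array","items":{"type":"array","items":{"type":"array","items":{"type":"number"},"minItems":6,"maxItems":6},"minItems":1,"maxItems":20},"minItems":1,"maxItems":1},"jaw":{"type":"number"},"only":{"type":"string"},"quiet":{"type":"boolean"},"lines":{"type":"string"}},"required":["motion"],"additionalProperties":false}. motion is a list that holds a single list of rows (three levels of brackets), with 1 to 20 rows, each of 6 numbers: dx, dy, dz in a scale on which 1.0 is 800 mm, then a rotation vector rx, ry, rz in shares of 2 pi rad (1.0 is 2 pi rad); each row is the pose to reach, as a shift and turn from the pose commanded when the call began, along the tool's axes at that moment; what a row does not reach only later rows make up. A row lasts 1/8 s, in which the tool goes at most 62.5 mm and 0.188 rad, less where a joint would pass 70% of its speed; a pose out of reach is approached as far as the arm can. jaw is the finger opening in mm, set as the call begins (left out keeps the last). The fingers move at their own pace and stop on an object; the grip force is fixed at half the most. Time passes only in rows, so rows that do not move let the fingers close. The tool returns the time, the measured TCP pose, the force, the opening and the grip force at its end. only (a regular expression) keeps the lines of the reply that match it, lines (a string "A,B") keeps lines A to B, and quiet returns only ok. Input that does not fit is refused with a message, and nothing moves.
- env.get_state(): the state, without advancing time (a new reading comes with each control period).
- env.camera(name): name is "scene" or "top" or "wrist"; returns a dict with "img" (480x640x3 uint8, red, green, blue), "depth" (480x640 float32, mm along the optical axis (not along the pixel's ray), 0 where there is no reading), "fx", "fy", "cx", "cy" (pixels), "D" ([k1, k2, p1, p2, k3] as OpenCV has them; the pictures are not rectified), "R" (3x3) and "t" (3): a world point X has camera coordinates R X + t. Camera axes: x right, y down, z forward; pixel columns grow to the right and rows downward; lengths in mm; the calibration is good to about 2 mm. A picture is of the moment at which its call begins.
- env.hand_in(): hands the job in; it is judged then, once.
The state is a dict: "t": time; "joint_positions": joint angles; "qvel": joint speeds; "tau": joint torques, N m; "tcp_pos": TCP position; "eef_rot": TCP orientation; "contact_force": force on the tool from outside, world axes, zero at the start; "ft_torque": the same for the moment, N m; "width": finger opening in mm; "grasp_force": force on a finger pad.
Only numpy, scipy, OpenCV 4.12 (cv2) and the standard library are available. Lean on these libraries where they do the work, as an engineer would, in place of code of your own. Each camera call takes 0.05 s, during which the arm holds its last target. There are 200 camera calls.

TASK

Swing the test bay's door wide open by its handle and leave it so. Slide the power supply unit upright, its plain back towards the bay, squarely up against the sill in the middle of the doorway, tip it there over the sill's edge so that it lies on its back on the bed, and push it straight in up to the stop. Tip it nowhere else, and leave the other things on the bench alone.

Things in the scene. Friction and masses are not known exactly. Their poses are not given: they have to be found in the camera images.
- bay: Fixed grey steel bay, open-topped, doorway to its -x. Origin: on the bench under the middle of the sill's front edge; x into the bay, y left, z up. Its bed is raised 10 mm, x = 0 to 136 mm; the bed's front edge at x = 0 is the sill. Stop bar across the far end, near face at x = 136 mm, top 40 mm above the bench. Side walls 110 mm high, inner faces y = +-75 mm, outer +-83, x = 0 to 152.
- door (a joint): Door angle in rad: 0 closed, grows as it swings towards the robot, stop at 1.9; starts at 0 to 0.3; light friction (0.06 N m), stays where left. Panel 175 mm wide, 12 mm thick, 22 to 130 mm above the bench, in front of the sill plane, hinged at its left (+y) edge.
- door_hinge (a point): Point on the door's vertical hinge axis, at x = -6 mm, y = 90 mm in the bay frame, 76 mm above the bench.
- door_handle (a point): Middle of the handle, an upright round steel bar, 11 mm thick, reaching from 45 to 125 mm above the bench; this point is at 85 mm. With the door closed it lies at x = -52 mm, y = -40 mm in the bay frame: 46 mm off the door's mid-plane (34 mm clear gap to its face), 130 mm along it from the hinge.
- psu: Power supply unit: loose aluminium block, 88 mm deep (x), 96 wide (y), 120 high (z), 0.6 to 1 kg, too wide to grip, slides readily (friction 0.3 to 0.46). Starts upright, right of the doorway. Origin: centre of its underside (foot end), z up through its height. Front (-x): black terminal strip near the top. Plain back (+x) starts roughly facing the bay's +x.
- sensor: Bystander: black cylinder, 44 mm across, on a finned aluminium plate 110 x 70 mm, 72 mm high in all; beside the bay or far left of the doorway. Origin: centre of its underside.
- relay: Bystander: grey stepped relay block, 90 x 70 mm, 60 mm high; beside the bay or far left of the doorway. Origin: centre of its underside.
- tin: Bystander: open steel tin, 60 mm across, 50 mm high, on the robot's side of the doorway. Origin: centre of its underside.
- spray: Bystander: upright aluminium can, 52 mm across, 150 mm high, beyond the unit to the right of the bay. Origin: centre of its underside.

How it is judged:
By the outcome, as a careful person would: the job done as asked, in the order asked, and still so for the second after the job is handed in, with the robot touching nothing.
It also fails if it takes over 72 s, if anything falls off the work surface, if the arm or the gripper's body presses on something with over 40 N, if the wrist force passes 120 N, or if a joint passes its speed limit or range.

## Working session

There is one attempt and no reset: what is moved stays moved. The work goes in short steps, Python scripts to look and compute and a tool call to move; the robot and the scene stay as the last step left them, time stands still between calls to the robot, and variables do not carry over. Pictures are saved under pics/ and viewed, at most 10 in all, crops included, and the job is handed in when it is done.

```bash
ls; mkdir -p pics; python3 - <<'E'
from plant import env
import cv2,numpy as np
for n in ["scene","top"]:
    c=env.camera(n); cv2.imwrite(f"pics/{n}0.png",c["img"][:,:,::-1]); np.savez(f"{n}0.npz",**c)
    print(n,c["fx"],c["cx"],c["cy"],c["D"],(-c["R"].T@c["t"]).round(),c["R"].round(2).tolist(),(c["depth"]>0).mean())
s=env.get_state();print(s["tcp_pos"],s["eef_rot"],s["contact_force"])
E
```

```text
pics
plant.py
scene 470.2472247697671 317.62029725214836 247.03776308921442 [-0.12601947  0.          0.          0.          0.        ] [ 927. -594.  605.] [[0.87, 0.5, 0.01], [0.29, -0.5, -0.82], [-0.4, 0.71, -0.58]] 0.99595703125
top 445.3560351699817 315.82165928570004 249.70073339396993 [-0.08833169  0.          0.          0.          0.        ] [479.  82. 978.] [[-0.0, -1.0, 0.03], [-0.99, -0.0, -0.11], [0.11, -0.03, -0.99]] 0.996083984375
[149.57644868 528.76852283 249.28933347] [-4.31821359e-01 -3.11135329e+00  2.34115931e-03] [0.03594712 0.46924074 0.47521798]
```

View pics/scene0.png

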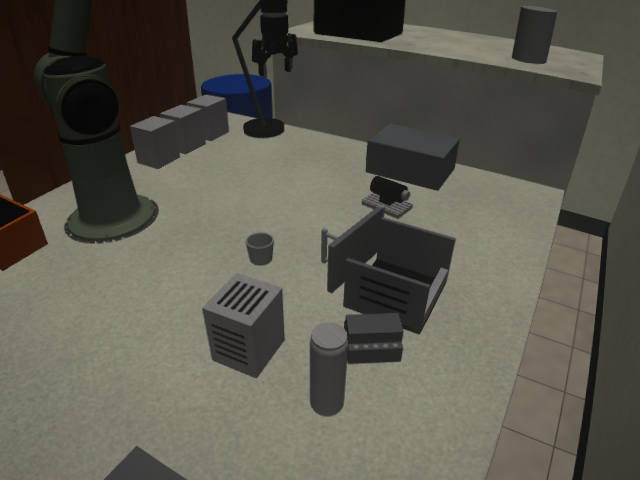

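View pics/top0.png

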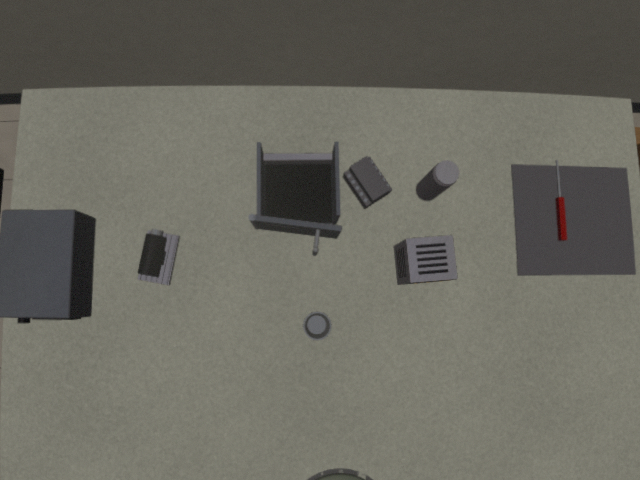

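The scene view shows the bay with its door slightly ajar around (385,260), the handle at (325,245), the PSU at (245,325), the tin at (260,248), the spray at (327,370) and the relay at (373,338). In the top view (right = -y, up = +x), the bay is at (298,190), the handle at (317,240), the PSU top at (430,260) and the tin at (317,325).

```bash
cat > h.py <<'E'
import numpy as np,cv2
from scipy.spatial.transform import Rotation as Ro
def cloud(c):
    v,u=np.mgrid[0:480,0:640]
    K=np.array([[c["fx"],0,c["cx"]],[0,c["fy"],c["cy"]],[0,0,1.]])
    p=cv2.undistortPoints(np.stack([u,v],-1).reshape(-1,1,2).astype(float),K,np.array(c["D"],float)).reshape(480,640,2)
    d=np.array(c["depth"],float)[...,None]
    return (np.concatenate([p*d,d],-1)-c["t"])@c["R"]
def ray(c,u,v,z):
    K=np.array([[c["fx"],0,c["cx"]],[0,c["fy"],c["cy"]],[0,0,1.]])
    p=cv2.undistortPoints(np.array([[[u,v]]],float),K,np.array(c["D"],float)).ravel()
    o=-c["R"].T@c["t"]; d=c["R"].T@np.r_[p,1]; return o+d*(z-o[2])/d[2]
def rect(W,m):
    n,l,st,_=cv2.connectedComponentsWithStats(m.astype(np.uint8))
    k=1+np.argmax(st[1:,4]); P=W[l==k]
    r=cv2.minAreaRect(P[:,:2].astype(np.float32)); return r,np.median(P[:,2]),len(P),cv2.boxPoints(r).round(1).tolist()
E
cat > look.py <<'E'
from h import *
for n in ["top","scene"]:
    c=np.load(n+"0.npz"); W=cloud(c); x,y,z=W[...,0],W[...,1],W[...,2]
    print(n,"bench",np.median(z[(abs(z)<15)&(x>300)&(x<600)]))
    def R(name,zl,zh,x0,x1,y0,y1): 
        try: print(name,rect(W,(z>zl)&(z<zh)&(x>x0)&(x<x1)&(y>y0)&(y<y1)))
        except Exception as e: print(name,e)
    R("psu",113,127,350,620,-300,-60)
    R("spray",143,157,500,750,-300,-60)
    R("door",124,136,400,720,-20,300)
    R("walls",104,116,400,800,-20,300)
    R("tin",42,56,250,450,0,150)
    R("relay",50,70,500,750,-130,10)
    if n=="top":
        for v in range(130,262,6): print(v,*[f"{z[v,u]:.0f}" for u in range(244,350,6)])
        print(W[240,317],W[225,316],W[228,345])
E
python3 look.py
```

```text
top bench -0.058343167984211436
psu (((557.44189453125, -174.61790466308594), (88.71726989746094, 96.97462463378906), 4.757161617279053), np.float64(119.78314600336287), 2148, [[509.20001220703125, -130.0], [517.2999877929688, -226.60000610351562], [605.7000122070312, -219.3000030517578], [597.5999755859375, -122.5999984741211]])
spray (((724.6091918945312, -202.05282592773438), (47.07882308959961, 49.136932373046875), 5.529843330383301), np.float64(149.7873029242465), 480, [[698.7999877929688, -179.89999389648438], [703.5, -228.8000030517578], [750.4000244140625, -224.1999969482422], [745.7000122070312, -175.3000030517578]])
door (((626.9317626953125, 93.9453353881836), (181.2877655029297, 13.637277603149414), 83.16338348388672), np.float64(129.7105226593236), 609, [[609.4000244140625, 4.800000190734863], [622.9000244140625, 3.0999999046325684], [644.5, 183.10000610351562], [631.0, 184.8000030517578]])
walls (((720.810546875, 9.820133209228516), (149.24168395996094, 8.198382377624512), 0.8026940226554871), np.float64(109.69796175485972), 310, [[646.0999755859375, 12.899999618530273]
[... 3013 characters left out ...]
55859375, 80.0], [618.0999755859375, -2.799999952316284], [800.5999755859375, 166.8000030517578], [723.5999755859375, 249.60000610351562]])
tin (((422.97998046875, 47.1455078125), (53.74334716796875, 60.85032653808594), 0.5592828989028931), np.float64(46.80907560502827), 190, [[395.79998779296875, 77.30000305175781], [396.3999938964844, 16.5], [450.1000061035156, 17.0], [449.6000061035156, 77.80000305175781]])
relay (((729.3213500976562, -69.57994842529297), (71.99392700195312, 48.503173828125), 31.024198532104492), np.float64(60.101716325336255), 836, [[686.0, -67.4000015258789], [711.0, -108.9000015258789], [772.7000122070312, -71.80000305175781], [747.7000122070312, -30.200000762939453]])
```

```bash
python3 - <<'E'
from h import *
for n in ["top","scene"]:
    c=np.load(n+"0.npz"); W=cloud(c); P=W.reshape(-1,3); x,y,z=P.T
    for nm,y0,y1 in [("R",-5,30),("L",150,190)]:
        m=(abs(z-110)<5)&(x>665)&(x<810)&(y>y0)&(y<y1); q=P[m]
        if len(q)<20: print(nm,len(q));continue
        a,b=np.polyfit(q[:,0],q[:,1],1); k=abs(q[:,1]-a*q[:,0]-b)<5; q=q[k]; a,b=np.polyfit(q[:,0],q[:,1],1)
        print(n,nm,len(q),"yaw",a,"y@640",a*640+b,"@720",a*720+b,"xrange",q[:,0].min(),q[:,0].max(),np.percentile(q[:,1]-a*q[:,0]-b,[2,98]))
    m=(abs(z-40)<4)&(y>25)&(y<150)&(x>750)&(x<810);q=P[m]
    if len(q)>10:
        print("stopbar",len(q),np.percentile(q[:,0],[1,5,50,95,99]),"slope",np.polyfit(q[:,1],q[:,0],1)[0])
        for yy in range(30,150,20):
            s=q[abs(q[:,1]-yy)<10];print(yy,s[:,0].min().round(1),s[:,0].max().round(1),end="; ")
        print()
    m=(abs(z-10)<4)&(y>25)&(y<75)&(x>620)&(x<700);q=P[m]
    # handle
    m=(z>60)&(z<127)&(x>540)&(x<603)&(y>10)&(y<80);q=P[m];print("handle",len(q),q.min(0),q.max(0),np.median(q,0))
    m=m&(abs(z-85)<20)&(x<590) ;q=P[m];print("mid",len(q),q.mean(0) if len(q) else 0)
    m=(abs(z-124)<4)&(x>540)&(x<600)&(y>20)&(y<80);q=P[m];print("tip",len(q),q.mean(0) if len(q) else 0)
E
```

```text
top R 264 yaw 0.014664571694562263 y@640 8.674033307170134 @720 9.847199042735117 xrange 665.0875253558279 795.396713643274 [-4.0378732   3.90237675]
top L 246 yaw 0.001413422841482897 y@640 167.03141413119332 @720 167.14448795851195 xrange 666.1372159277511 795.2635716316546 [-3.68991836  3.71063015]
stopbar 398 [778.21369542 779.01910679 786.05140742 792.85869941 793.6449026 ] slope -0.00804809926210176
30 779.1 796.2; 50 779.2 793.7; 70 778.2 793.4; 90 779.0 793.7; 110 777.8 793.3; 130 777.7 793.6; 
handle 84 [569.81491037  48.20984602  71.05416985] [602.71708528  59.61380765 126.55633601] [582.64523365  53.30146273 117.7785349 ]
mid 12 [571.57980812  56.48950153  87.32962165]
tip 24 [575.67646402  54.1364871  123.58814719]
scene R 386 yaw 0.020631851671271045 y@640 5.6758576043161115 @720 7.326405738017795 xrange 665.3778642157961 798.3549773876521 [-3.76018775  5.11761537]
scene L 263 yaw 0.012003368204129746 y@640 163.74259246521646 @720 164.70286192154683 xrange 665.2472638629661 797.4420612331867 [-3.92044893  5.24170078]
stopbar 291 [781.62553737 782.90476946 791.75217061 797.49554886 798.2441949 ] slope -0.060700023189218064
30 794.0 798.5; 50 789.3 798.5; 70 786.3 797.9; 90 782.2 797.7; 110 780.9 797.2; 130 782.0 797.3; 
handle 207 [570.69071077  45.40214985  60.19884271] [602.45245094  55.79995645 126.82497891] [579.91380622  49.29974533 100.48432451]
mid 105 [578.19293325  49.85712001  85.14675331]
tip 16 [577.85999066  50.78680041 123.07457876]
```

```bash
cat > go.py <<'E'
import sys
from h import *
from plant import env
def pose(x,y,z,ang,th=0,dirn=0):
    "vertical-down tool with y_t at ang from +y, then tilted th so that fingers lean towards heading dirn"
    R=Ro.from_rotvec([0,0,ang])*Ro.from_matrix([[-1,0,0],[0,1,0],[0,0,-1]])
    ax=[np.sin(dirn),-np.cos(dirn),0]  # rotates -z towards heading
    return np.array([x,y,z.__float__()]),Ro.from_rotvec(np.array(ax)*th)*R
def rel(*targets):
    s=env.get_state(); p0=np.array(s["tcp_pos"]); R0=Ro.from_rotvec(s["eef_rot"])
    print("t",round(s["t"],2),"p",p0.round(1),"q",np.round(s["joint_positions"],2),"F",np.round(s["contact_force"],1))
    for t in targets:
        p,R=pose(*t); print([round(float(v),1) for v in R0.inv().apply(p-p0)]+[round(float(v),3) for v in (R0.inv()*R).as_rotvec()])
E
python3 - <<'E'
from go import *
print(pose(0,0,0,0,.6,0)[1].apply([0,0,1]),pose(0,0,0,-1.57,.6,1.57)[1].apply([0,0,1]))
rel((576.8,52.4,180,-.125),(576.8,52.4,93,-.125))
E
```

```text
[ 0.56464247  0.         -0.82533561] [ 4.49639884e-04  5.64642294e-01 -8.25335615e-01]
t 0.1 p [149.6 528.8 249.3] q [ 1.16  0.33 -0.19  1.05 -0.    1.44] F [0.  0.5 0.5]
[-540.8, -341.9, 69.7, -0.002, -0.0, -0.151]
[-540.8, -341.8, 156.7, -0.002, -0.0, -0.151]
```

Careful with the scale: shifts go in shares of 800 mm and turns go in shares of 2 pi rad. That gives: -541 mm / 800 = -0.6763, -360 mm / 800 = -0.45, -0.151 rad / 6.2832 = -0.024.

>>> drive_effector:
  motion:
    - [[-0.225, -0.1425, 0.0125, 0, 0, -0.008], [-0.225, -0.1425, 0.0125, 0, 0, -0.008], [-0.225, -0.1425, 0.0125, 0, 0, -0.008], [-0.225, -0.1425, 0.0125, 0, 0, -0.008], [-0.45, -0.285, 0.05, 0, 0, -0.0159], [-0.45, -0.285, 0.05, 0, 0, -0.0159], [-0.45, -0.285, 0.05, 0, 0, -0.0159], [-0.45, -0.285, 0.05, 0, 0, -0.0159], [-0.6763, -0.4275, 0.0875, 0, 0, -0.024], [-0.6763, -0.4275, 0.0875, 0, 0, -0.024], [-0.6763, -0.4275, 0.0875, 0, 0, -0.024], [-0.6763, -0.4275, 0.0875, 0, 0, -0.024], [-0.6763, -0.4275, 0.0875, 0, 0, -0.024]]
  jaw: 60

```text
t: 1.72
tcp_pos: [577.8, 51.1, 178.9]
eef_rot: [-0.201, -3.134, 0.0]
contact_force: [0.3, 0.1, -0.4]
width: 60.0
grasp_force: 0.0
```

```bash
python3 - <<'E'
from go import *
rel((576.8,52.4,93,-.125))
c=env.camera("wrist");cv2.imwrite("pics/w1.png",c["img"][:,:,::-1])
E
```

```text
t 1.73 p [577.8  51.1 178.9] q [-0.04  0.44 -0.22  0.92 -0.    0.09] F [ 0.3  0.1 -0.4]
[1.1, 1.2, 85.9, -0.0, -0.001, -0.003]
```

View pics/w1.png

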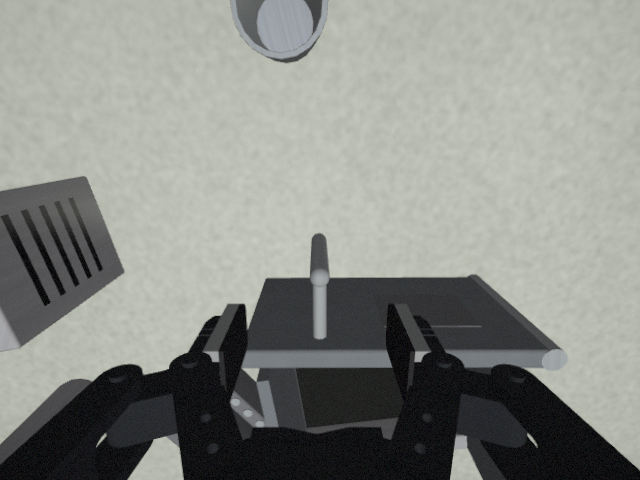

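The wrist view shows the handle bar's top at (319,275), centred between the finger pads (about 237 and 400), with the door's panel below it, parallel to the closing line. I'll go down and close around the bar.

To row units: 86 mm / 800 = 0.1075, 45 mm / 800 = 0.0563.

>>> drive_effector:
  motion:
    - [[0.0013, 0.0013, 0.0563, 0, 0, 0], [0.0013, 0.0013, 0.1075, 0, 0, 0], [0.0013, 0.0013, 0.1075, 0, 0, 0], [0.0013, 0.0013, 0.1075, 0, 0, 0]]

```text
t: 2.28
tcp_pos: [576.6, 54.8, 95.4]
eef_rot: [0.194, 3.134, 0.0]
contact_force: [0.7, 0.2, -0.2]
width: 59.9
grasp_force: 0.0
```

>>> drive_effector:
  motion:
    - [[0, 0, 0, 0, 0, 0], [0, 0, 0, 0, 0, 0], [0, 0, 0, 0, 0, 0], [0, 0, 0, 0, 0, 0], [0, 0, 0, 0, 0, 0]]
  jaw: 17

```text
t: 2.9
tcp_pos: [576.3, 53.9, 94.0]
eef_rot: [-0.196, -3.135, 0.0]
contact_force: [-0.5, -0.7, 1.1]
width: 16.8
grasp_force: 0.0
```

```bash
python3 - <<'E'
from go import *
s=env.get_state();p=s["tcp_pos"]
psi=.01; hin=np.array([643.5,86.5])+Ro.from_rotvec([0,0,psi]).as_matrix()[:2,:2]@[-6,90]
th0=np.arctan2(46,130)
v=np.array(p[:2])-hin; print("hinge",hin,"r",np.hypot(*v),"exp",np.hypot(46,130))
a=np.arctan2(v[1],v[0]); print(a)
T=[]
for d in np.arange(.28,1.72,.28/1.0).tolist()+[1.68,1.74]:
    w=Ro.from_rotvec([0,0,-d]).as_matrix()[:2,:2]@v+hin
    T.append((w[0],w[1],93,-.125-d))
rel(*T)
E
```

```text
hinge [636.600315   176.43550104] r 136.57285604919264 exp 137.8985134075056
-2.0281256431690613
t 2.9 p [576.3  53.9  94. ] q [-0.03  0.52 -0.32  0.73 -0.    0.09] F [-0.5 -0.7  1.1]
[33.9, 17.3, 1.0, -0.0, -0.0, 0.28]
[61.8, 43.4, 1.0, -0.0, -0.0, 0.56]
[81.3, 76.1, 1.0, -0.0, -0.0, 0.84]
[91.0, 113.0, 1.0, -0.0, -0.0, 1.12]
[90.2, 151.1, 1.0, -0.0, -0.0, 1.4]
[78.9, 187.5, 1.0, -0.0, -0.0, 1.68]
[78.9, 187.5, 1.0, -0.0, -0.0, 1.68]
[75.2, 194.8, 1.0, -0.0, -0.0, 1.74]
```

>>> drive_effector:
  motion:
    - [[0, 0, 0, 0, 0, 0], [0, 0, 0, 0, 0, 0], [0, 0, 0, 0, 0, 0], [0, 0, 0, 0, 0, 0]]
  jaw: 5

```text
t: 3.4
tcp_pos: [576.0, 53.0, 94.0]
eef_rot: [-0.197, -3.135, 0.003]
contact_force: [-2.3, -5.2, 3.4]
width: 9.2
grasp_force: 58.4
```

>>> drive_effector:
  motion:
    - [[0.022, 0.0095, 0, 0, 0, 0.0223], [0.0425, 0.0213, 0, 0, 0, 0.0446], [0.0613, 0.0363, 0, 0, 0, 0.0668], [0.0775, 0.0538, 0, 0, 0, 0.0891], [0.0913, 0.0738, 0, 0, 0, 0.1114], [0.1013, 0.095, 0, 0, 0, 0.1337], [0.1088, 0.1175, 0, 0, 0, 0.156], [0.1138, 0.1413, 0, 0, 0, 0.1783], [0.115, 0.165, 0, 0, 0, 0.2005], [0.1125, 0.1888, 0, 0, 0, 0.2228], [0.1075, 0.2125, 0, 0, 0, 0.2451], [0.0988, 0.2338, 0, 0, 0, 0.2674], [0.0988, 0.2338, 0, 0, 0, 0.2674], [0.0988, 0.2338, 0, 0, 0, 0.2674]]

```text
t: 5.15
tcp_pos: [520.6, 249.7, 94.1]
eef_rot: [-2.462, -1.949, -0.0]
contact_force: [-2.1, 2.3, 3.4]
width: 9.3
grasp_force: 60.0
```

>>> drive_effector:
  motion:
    - [[0, 0, 0, 0, 0, 0], [0, 0, 0, 0, 0, 0], [0, 0, 0, 0, 0, 0]]
  jaw: 50

```text
t: 5.52
tcp_pos: [521.2, 248.9, 93.9]
eef_rot: [2.466, 1.947, -0.0]
contact_force: [0.3, 0.3, 0.3]
width: 50.0
grasp_force: 0.0
```

>>> drive_effector:
  motion:
    - [[0, 0, -0.0375, 0, 0, 0], [0, 0, -0.1125, 0, 0, 0], [0, 0, -0.15, 0, 0, 0], [0, 0, -0.1875, 0, 0, 0], [0, 0, -0.1875, 0, 0, 0]]

```text
t: 6.15
tcp_pos: [522.8, 249.7, 246.5]
eef_rot: [2.464, 1.946, 0.008]
contact_force: [0.6, -0.2, -0.5]
width: 50.1
grasp_force: 0.0
```

```bash
python3 - <<'E'
from go import *
c=env.camera("top");W=cloud(c);P=W.reshape(-1,3);x,y,z=P.T
np.savez("top1.npz",**c)
m=(abs(z-130)<5)&(x>440)&(x<660)&(y>150)&(y<260);q=P[m]
print("door",cv2.minAreaRect(q[:,:2].astype(np.float32)))
m=(abs(z-10)<5)&(y>30)&(y<140)&(x>620)&(x<700);q=P[m]
for yy in range(40,140,20):
    s=q[abs(q[:,1]-yy)<10];print("sill",yy,np.percentile(s[:,0],[0.5,3]).round(1))
for n in ["top"]:
  print("psu",rect(W,(abs(W[...,2]-120)<7)&(W[...,0]<620)&(W[...,0]>350)&(W[...,1]<-60)))
# relay low step
m=(z>15)&(x>600)&(x<800)&(y<3)&(y>-140)&(z<140);print("relay min x",P[m][:,0].min(),P[m].min(0),P[m].max(0))
# tilt pose for +y push: contact tips
tip=0.5
# tip point = tcp+19*(0,sin,-cos)
rel((558,-300,110,1.58,.6,1.58),(558,-260,110,1.58,.6,1.58))
E
```

```text
door ((559.422607421875, 215.86776733398438), (55.71887969970703, 181.645263671875), 77.01091003417969)
sill 40 [645.2 645.7]
sill 60 [645.1 645.5]
sill 80 [645.  645.5]
sill 100 [643.7 645.2]
sill 120 [643.4 645.1]
psu (((557.4315795898438, -174.36305236816406), (88.92047119140625, 97.35722351074219), 4.917195796966553), np.float64(119.81483908252346), 2144, [[509.0, -129.6999969482422], [517.2999877929688, -226.6999969482422], [605.9000244140625, -219.10000610351562], [597.5999755859375, -122.0999984741211]])
relay min x 679.751788610723 [ 679.75178861 -116.25782307   15.02307029] [789.54685456 -10.7284386   65.74261644]
t 6.2 p [521.8 249.4 244.7] q [ 0.32  0.38 -0.13  1.06 -0.    2.12] F [0.1 0.4 0. ]
[-526.1, 162.4, 134.4, 0.858, -0.108, 2.778]
[-487.2, 153.1, 134.4, 0.858, -0.108, 2.778]
```

```bash
python3 - <<'E'
from go import *
rel((540,60,245,-.9),(550,-100,245,.2),(560,-290,200,1.2),(560,-290,200,1.58))
E
```

```text
t 6.2 p [521.8 249.4 244.7] q [ 0.32  0.38 -0.13  1.06 -0.    2.12] F [0.1 0.4 0. ]
[-180.0, 61.6, -0.4, 0.002, -0.0, -0.905]
[-333.3, 108.5, -0.5, 0.002, 0.001, -2.005]
[-515.8, 162.2, 44.4, 0.002, 0.003, -3.005]
[-515.8, 162.2, 44.4, -0.001, -0.003, 2.898]
```

To row units: -516 mm / 800 = -0.645, -490 mm / 800 = -0.6125, -3.38 rad / 6.2832 = -0.5379.

>>> drive_effector:
  motion:
    - [[-0.0563, 0.0188, 0, 0, 0, -0.0299], [-0.1125, 0.0375, 0, 0, 0, -0.0598], [-0.1688, 0.0563, 0, 0, 0, -0.0891], [-0.225, 0.075, 0, 0, 0, -0.1194], [-0.275, 0.0925, 0, 0, 0, -0.1496], [-0.325, 0.1063, 0, 0, 0, -0.1783], [-0.375, 0.1225, 0, 0, 0, -0.2069], [-0.4163, 0.135, 0, 0, 0, -0.2387], [-0.4625, 0.15, 0, 0, 0, -0.2674], [-0.5125, 0.1638, 0, 0, 0, -0.2976], [-0.5625, 0.1788, 0, 0, 0, -0.3263], [-0.6125, 0.1925, 0, 0, 0, -0.3565], [-0.645, 0.2025, 0, 0, 0, -0.3867], [-0.645, 0.2025, 0, 0, 0, -0.4154], [-0.645, 0.2025, 0, 0, 0, -0.4456], [-0.645, 0.2025, 0.025, 0, 0, -0.4743], [-0.645, 0.2025, 0.0375, 0, 0, -0.4934], [-0.645, 0.2025, 0.055, 0, 0, -0.5173], [-0.645, 0.2025, 0.055, 0, 0, -0.5379], [-0.645, 0.2025, 0.055, 0, 0, -0.5379]]

```text
t: 8.7
tcp_pos: [558.3, -289.7, 198.0]
eef_rot: [2.224, -2.218, -0.005]
contact_force: [0.5, -0.4, -0.1]
width: 50.0
grasp_force: 0.0
```

```bash
python3 - <<'E'
from go import *
rel((560,-290,120,1.58,.6,1.58),(560,-285,55,1.58,.6,1.58),(560,-130,55,1.58,.6,1.58))
E
```

```text
t 8.7 p [ 558.3 -289.7  198. ] q [-0.6   0.51 -0.05  1.02 -0.   -2.17] F [ 0.5 -0.4 -0.1]
[0.5, -2.0, 78.0, 0.001, -0.598, -0.007]
[-4.4, -2.1, 143.0, 0.001, -0.598, -0.007]
[-159.4, -2.6, 143.3, 0.001, -0.598, -0.007]
```

To row units: 143 mm / 800 = 0.1788, 110 mm / 800 = 0.1375, -0.6 rad / 6.2832 = -0.0955.

>>> drive_effector:
  motion:
    - [[0, -0.0025, 0.025, 0, -0.0286, 0], [0, -0.0025, 0.05, 0, -0.0573, 0], [0, -0.0025, 0.0975, 0, -0.0859, 0], [0, -0.0025, 0.0975, 0, -0.0955, 0], [-0.0025, -0.0025, 0.1375, 0, -0.0955, 0], [-0.005, -0.0025, 0.1788, 0, -0.0955, 0], [-0.005, -0.0025, 0.1788, 0, -0.0955, 0]]

```text
t: 9.57
tcp_pos: [559.3, -284.6, 53.9]
eef_rot: [-1.88, 1.878, 0.592]
contact_force: [-0.6, 0.9, -0.3]
width: 49.9
grasp_force: 0.0
```

```bash
python3 - <<'E'
from go import *
c=env.camera("scene");cv2.imwrite("pics/s2.png",c["img"][150:450,100:500,::-1])
rel((560,-240,55,1.58,.6,1.58),(560,-130,55,1.58,.6,1.58))
E
```

```text
t 9.62 p [ 560.3 -285.4   56. ] q [-0.77  0.95  0.24  1.31  0.41 -2.44] F [-0.6 -1.5  1.3]
[-36.8, 0.2, 26.5, -0.001, 0.002, -0.007]
[-127.5, -0.2, 88.8, -0.001, 0.002, -0.007]
```

View pics/s2.png

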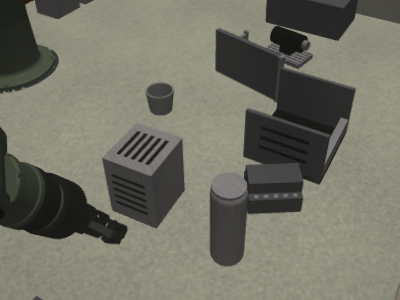

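The door stands wide open (crop, around (250,65)), and the tilted gripper at (115,230) is just right of the PSU's -y face. Now I'll push it left.

To row units: -152 mm / 800 = -0.19, -147 mm / 800 = -0.1838.

>>> drive_effector:
  motion:
    - [[-0.025, 0, 0.0175, 0, 0, 0], [-0.0413, 0, 0.0288, 0, 0, 0], [-0.0525, 0, 0.0363, 0, 0, 0], [-0.065, 0, 0.045, 0, 0, 0], [-0.0775, 0, 0.0538, 0, 0, 0], [-0.09, 0, 0.0625, 0, 0, 0], [-0.1038, 0, 0.0713, 0, 0, 0], [-0.1175, 0, 0.0813, 0, 0, 0], [-0.1313, 0, 0.09, 0, 0, 0], [-0.145, 0, 0.1, 0, 0, 0], [-0.1588, 0, 0.11, 0, 0, 0], [-0.1725, 0, 0.1188, 0, 0, 0], [-0.1838, 0, 0.1263, 0, 0, 0], [-0.19, 0, 0.13, 0, 0, 0], [-0.19, 0, 0.13, 0, 0, 0]]

```text
t: 11.5
tcp_pos: [559.9, -100.7, 57.0]
eef_rot: [-1.883, 1.874, 0.585]
contact_force: [0.4, 0.1, -0.3]
width: 50.1
grasp_force: 0.0
```

```bash
cat > psu.py <<'E'
from go import *
for n in ["top","scene"]:
    c=env.camera(n);W=cloud(c)
    r=rect(W,(abs(W[...,2]-120)<6)&(W[...,0]<690)&(W[...,0]>400)&(W[...,1]<150)&(W[...,1]>-240)&(np.hypot(W[...,0]-725,W[...,1]+203)>40))
    print(n,np.round(r[0][0],1),np.round(r[0][1],1),round(r[0][2],2),round(r[1],1))
E
python3 - <<'E'
import psu
from go import *
rel((560,-20,55,1.58,.6,1.58),(560,18,55,1.58,.6,1.58))
E
```

```text
top [559.4 -35. ] [88.5 96.5] 0.13 119.9
scene [560.7 -36. ] [90.4 99.5] 1.05 119.2
t 11.6 p [ 560.  -101.2   56.9] q [-0.56  0.76 -0.14  1.01  0.5  -2.22] F [ 0.1 -0.   0. ]
[-65.9, -0.4, 47.6, -0.002, 0.002, -0.004]
[-97.2, -0.6, 69.1, -0.002, 0.002, -0.004]
```

To row units: -96 mm / 800 = -0.12, -90 mm / 800 = -0.1125.

>>> drive_effector:
  motion:
    - [[-0.0125, 0, 0.0088, 0, 0, 0], [-0.025, 0, 0.0175, 0, 0, 0], [-0.0388, 0, 0.0263, 0, 0, 0], [-0.0525, 0, 0.0363, 0, 0, 0], [-0.0663, 0, 0.0463, 0, 0, 0], [-0.08, 0, 0.055, 0, 0, 0], [-0.0925, 0, 0.0638, 0, 0, 0], [-0.1038, 0, 0.0725, 0, 0, 0], [-0.1125, 0, 0.0788, 0, 0, 0], [-0.12, 0, 0.0838, 0, 0, 0], [-0.12, 0, 0.0838, 0, 0, 0]]

```text
t: 12.98
tcp_pos: [559.4, 16.3, 55.9]
eef_rot: [-1.884, 1.874, 0.585]
contact_force: [-0.0, -0.3, -0.8]
width: 49.6
grasp_force: 0.0
```

```bash
python3 - <<'E'
import psu
from go import *
for n in ["top","scene"]:
    c=env.camera(n);P=cloud(c).reshape(-1,3);x,y,z=P.T
    for nm,zz,y0,y1 in [("R",110,-10,30),("L",110,150,190)]:
        m=(abs(z-zz)<4)&(x>665)&(x<790)&(y>y0)&(y<y1); h,e=np.histogram(y[m],np.arange(y0,y1,1.)); k=e[:-1][h>h.max()*.3];print(n,nm,"edges",k.min(),k.max()+1,m.sum())
    m=(abs(z-10)<3)&(x>655)&(x<760)&(y>-5)&(y<180);h,e=np.histogram(y[m],np.arange(-5,180,1.));k=e[:-1][h>h.max()*.3];print("bed",k.min(),k.max()+1)
E
```

```text
top [559.3  82.5] [95.6 88.1] 90.0 119.9
scene [561.6  80.3] [89.3 98.6] 0.32 119.1
top R edges 5.0 14.0 245
top L edges 163.0 171.0 235
bed 14.0 164.0
scene R edges 4.0 13.0 354
scene L edges 161.0 170.0 236
bed 4.0 167.0
```

To row units: -4.3 mm / 800 = -0.0054, -4 mm / 800 = -0.005.

>>> drive_effector:
  motion:
    - [[-0.0025, 0, 0.0018, 0, 0, 0], [-0.005, 0, 0.0035, 0, 0, 0], [-0.0054, 0, 0.0038, 0, 0, 0], [-0.0054, 0, 0.0038, 0, 0, 0]]

```text
t: 13.68
tcp_pos: [559.9, 20.1, 55.7]
eef_rot: [-1.884, 1.876, 0.582]
contact_force: [-0.5, -2.6, -1.1]
width: 49.9
grasp_force: 1.8
```

```bash
python3 - <<'E'
import psu
from go import *
rel((560,-40,60,1.58,.6,1.58),(500,-40,200,1.2),(460,87,200,0.01))
E
```

```text
top [559.3  85.2] [88.  93.7] 0.15 120.0
scene [561.1  83.1] [88.9 98.5] 0.31 119.2
t 13.78 p [559.9  20.1  55.7] q [-0.37  0.69 -0.3   0.83  0.55 -2.02] F [ 1.  -3.6 -1.2]
[47.2, 0.1, -37.5, -0.003, -0.0, -0.004]
[-32.0, 60.1, -152.9, 0.112, 0.593, 0.364]
[-137.0, 99.6, -81.1, 0.468, 0.471, 1.514]
```

To row units: -2.5 mm / 800 = -0.0031, 1.7 mm / 800 = 0.0021.

>>> drive_effector:
  motion:
    - [[-0.0031, 0, 0.0021, 0, 0, 0], [-0.0031, 0, 0.0021, 0, 0, 0], [-0.0031, 0, 0.0021, 0, 0, 0]]

```text
t: 14.15
tcp_pos: [559.6, 23.8, 55.9]
eef_rot: [-1.884, 1.875, 0.584]
contact_force: [0.3, -2.1, -0.9]
width: 49.9
grasp_force: 0.8
```

```bash
python3 - <<'E'
import psu
from go import *
c=env.camera("top");cv2.imwrite("pics/t3.png",c["img"][100:400,180:480,::-1]);np.savez("top3.npz",**c)
rel((560,-40,60,1.58,.6,1.58),(500,-40,200,1.2),(460,87,200,0.01))
E
```

```text
top [559.3  89.2] [88.2 93.5] 0.01 120.0
scene [560.7  86.9] [89.4 97.6] 0.22 119.2
t 14.3 p [559.6  23.7  55.9] q [-0.37  0.68 -0.31  0.82  0.55 -2.01] F [-0.2 -0.8  0.3]
[50.3, -0.1, -39.4, -0.002, 0.001, -0.004]
[-29.1, 59.9, -154.7, 0.113, 0.594, 0.364]
[-134.0, 99.4, -82.8, 0.469, 0.471, 1.514]
```

View pics/t3.png

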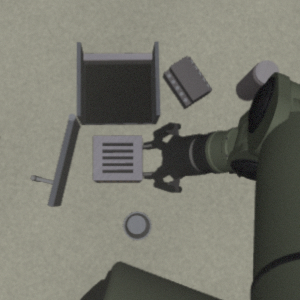

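The crop shows the PSU at (118,158), square and centred ahead of the bay (118,85). The door at (65,160) is wide open and the tin at (137,225) is clear. Next I'll back off and go round to the front face, first checking where the camera housing sits in the tool frame.

To row units: -155 mm / 800 = -0.1938, -140 mm / 800 = -0.175, 0.59 rad / 6.2832 = 0.0939.

>>> drive_effector:
  motion:
    - [[0.0125, 0, -0.01, 0, 0, 0], [0.0625, 0, -0.05, 0, 0, 0], [0.0625, 0, -0.1125, 0, 0, 0], [0.0625, 0, -0.175, 0, 0, 0], [0.0375, 0.0375, -0.1938, 0, 0.0286, 0.0159], [0, 0.0563, -0.1938, 0, 0.0573, 0.0318], [-0.0363, 0.075, -0.1938, 0, 0.0796, 0.0477], [-0.0363, 0.075, -0.1938, 0.0175, 0.0939, 0.0573], [-0.0363, 0.075, -0.1938, 0.0175, 0.0939, 0.0573]]
  jaw: 55

```text
t: 15.42
tcp_pos: [499.1, -38.8, 201.1]
eef_rot: [-1.784, 2.583, 0.006]
contact_force: [0.8, 0.3, -0.0]
width: 55.1
grasp_force: 0.0
```

```bash
python3 - <<'E'
from go import *
s=env.get_state();c=env.camera("wrist");o=-c["R"].T@c["t"];print("cam in tool",Ro.from_rotvec(s["eef_rot"]).inv().apply(o-s["tcp_pos"]))
rel((470,80,200,0.01),(470,86,150,0.01,.6,.01),(480,86,60,.01,.6,.01))
E
```

```text
cam in tool [  78.69839301   -0.37260596 -123.75899528]
t 15.47 p [499.5 -39.8 200.7] q [-0.23  0.28 -0.39  0.9   0.   -1.44] F [ 0.4 -0.1  0.4]
[-101.5, 70.2, 1.3, 0.005, 0.002, 1.197]
[-106.9, 72.2, 51.4, 0.364, -0.524, 1.158]
[-110.1, 62.5, 141.3, 0.364, -0.524, 1.158]
```

To row units: -101 mm / 800 = -0.1263, -100 mm / 800 = -0.125, 1.197 rad / 6.2832 = 0.1905.

>>> drive_effector:
  motion:
    - [[-0.0313, 0.0225, 0, 0, 0, 0.0286], [-0.0625, 0.0438, 0, 0, 0, 0.0573], [-0.0938, 0.065, 0, 0, 0, 0.0859], [-0.125, 0.0875, 0, 0, 0, 0.1146], [-0.1263, 0.0875, 0, 0, 0, 0.1432], [-0.1263, 0.0875, 0, 0, 0, 0.1719], [-0.1263, 0.0875, 0.0013, 0, 0, 0.1905], [-0.1263, 0.0875, 0.0013, 0, 0, 0.1905]]

```text
t: 16.48
tcp_pos: [471.3, 77.7, 199.0]
eef_rot: [0.012, -3.138, -0.007]
contact_force: [-0.1, -0.4, 0.6]
width: 55.2
grasp_force: 0.0
```

```bash
python3 - <<'E'
from go import *
rel((470,86,150,0.01,.6,.01),(480,86,60,.01,.6,.01),(500,86,60,.01,.6,.01),(580,87,60,.01,.6,.01))
E
```

```text
t 16.48 p [471.3  77.7 199. ] q [ 0.01  0.24 -0.45  0.88  0.   -0.  ] F [-0.1 -0.4  0.6]
[1.1, 8.1, 49.0, 0.003, -0.603, -0.004]
[-9.2, 7.6, 139.0, 0.003, -0.603, -0.004]
[-29.2, 7.5, 138.9, 0.003, -0.603, -0.004]
[-109.2, 7.9, 138.7, 0.003, -0.603, -0.004]
```

To row units: 139 mm / 800 = 0.1738, 110 mm / 800 = 0.1375, -0.6 rad / 6.2832 = -0.0955.

>>> drive_effector:
  motion:
    - [[0, 0.01, 0.025, 0, -0.0286, 0], [0, 0.01, 0.0613, 0, -0.0573, 0], [0, 0.01, 0.1, 0, -0.0859, 0], [-0.0063, 0.01, 0.1375, 0, -0.0955, 0], [-0.0113, 0.01, 0.1738, 0, -0.0955, 0], [-0.0113, 0.01, 0.1738, 0, -0.0955, 0]]
  jaw: 60

```text
t: 17.23
tcp_pos: [477.5, 86.5, 57.2]
eef_rot: [-0.011, 2.548, 0.005]
contact_force: [0.0, -0.6, -0.4]
width: 60.0
grasp_force: 0.0
```

>>> drive_effector:
  motion:
    - [[-0.0125, 0, 0.0088, 0, 0, 0], [-0.0213, 0, 0.0138, 0, 0, 0], [-0.03, 0, 0.02, 0, 0, 0], [-0.0388, 0, 0.0263, 0, 0, 0], [-0.0438, 0, 0.03, 0, 0, 0], [-0.0475, 0, 0.0325, 0, 0, 0], [-0.0475, 0, 0.0325, 0, 0, 0]]

```text
t: 18.1
tcp_pos: [526.5, 87.7, 61.0]
eef_rot: [-0.008, 2.541, 0.007]
contact_force: [-1.0, -0.1, 0.1]
width: 60.2
grasp_force: 0.8
```

```bash
python3 - <<'E'
import psu
from go import *
rel((540,86,60,.01,.6,.01))
E
```

```text
top [584.8  90.1] [88.2 95.8] 0.22 120.0
scene [587.   88.6] [90.1 98.3] 0.41 119.2
t 18.2 p [526.4  87.7  61. ] q [ 0.03  0.37 -1.09 -0.49 -0.01  0.02] F [-2.3  0.5 -0.9]
[-10.6, -1.9, 8.5, 0.001, 0.001, -0.004]
```

To row units: -12 mm / 800 = -0.015, -10 mm / 800 = -0.0125.

>>> drive_effector:
  motion:
    - [[-0.005, 0, 0.0038, 0, 0, 0], [-0.0094, 0, 0.0063, 0, 0, 0], [-0.0125, 0, 0.0088, 0, 0, 0], [-0.015, 0, 0.01, 0, 0, 0], [-0.015, 0, 0.01, 0, 0, 0]]

```text
t: 18.82
tcp_pos: [540.4, 87.8, 60.6]
eef_rot: [-0.008, 2.542, 0.007]
contact_force: [-2.7, -0.3, -2.0]
width: 59.9
grasp_force: 1.2
```

>>> drive_effector:
  motion:
    - [[-0.0019, 0, 0.0013, 0, 0, 0], [-0.0019, 0, 0.0013, 0, 0, 0], [-0.0019, 0, 0.0013, 0, 0, 0]]

```text
t: 19.2
tcp_pos: [541.4, 87.7, 60.5]
eef_rot: [-0.008, 2.543, 0.006]
contact_force: [-5.1, -0.3, 1.4]
width: 60.2
grasp_force: 2.7
```

```bash
python3 - <<'E'
import psu
from go import *
rel((540,86,60,.01,.6,.01))
E
```

```text
top [599.4  90.2] [86.9 95.9] 0.21 120.0
scene [602.   88.5] [99.8 89.9] 89.78 119.2
t 19.3 p [541.4  87.7  60.5] q [ 0.03  0.39 -1.05 -0.46 -0.01  0.02] F [-5.8 -1.4  1.1]
[1.5, -1.7, -0.4, 0.001, -0.002, -0.004]
```

To row units: -3.5 mm / 800 = -0.0044, 2.3 mm / 800 = 0.0029.

>>> drive_effector:
  motion:
    - [[-0.0025, 0, 0.0018, 0, 0, 0], [-0.0044, 0, 0.0029, 0, 0, 0], [-0.0044, 0, 0.0029, 0, 0, 0], [-0.0044, 0, 0.0029, 0, 0, 0]]

```text
t: 19.8
tcp_pos: [541.9, 87.8, 58.8]
eef_rot: [-0.009, 2.549, 0.007]
contact_force: [-14.7, -2.0, 7.1]
width: 60.1
grasp_force: 7.9
```

```bash
python3 - <<'E'
import psu
from go import *
rel((480,86,60,.01,.6,.01),(480,90,117,.01,.6,.01),(510,90,117,.01,.6,.01))
E
```

```text
top [600.5  90.1] [88.9 96.2] 0.6 120.0
scene [602.6  88.4] [88.1 99.4] 0.92 119.2
t 19.9 p [541.9  87.8  58.8] q [ 0.03  0.39 -1.04 -0.46 -0.01  0.02] F [-16.3  -1.1   7.8]
[50.7, -1.3, -35.5, 0.001, -0.008, -0.003]
[18.8, 2.8, -82.8, 0.001, -0.008, -0.003]
[-6.1, 2.6, -66.1, 0.001, -0.008, -0.003]
```

Careful with the scale: shifts go in shares of 800 mm and turns go in shares of 2 pi rad. That gives: -59 mm / 800 = -0.0738, -35 mm / 800 = -0.0438.

>>> drive_effector:
  motion:
    - [[0.01, 0, -0.0075, 0, 0, 0], [0.02, 0, -0.0138, 0, 0, 0], [0, 0.0013, -0.0438, 0, 0, 0], [-0.0213, 0.0025, -0.0738, 0, 0, 0], [-0.0213, 0.0025, -0.0738, 0, 0, 0], [-0.0213, 0.0025, -0.0738, 0, 0, 0]]

```text
t: 20.65
tcp_pos: [527.1, 89.5, 119.1]
eef_rot: [-0.008, 2.541, 0.007]
contact_force: [-0.4, -0.7, -0.1]
width: 59.9
grasp_force: 0.0
```

```bash
python3 - <<'E'
import psu
from go import *
T=[(x,89,z,.01,.6,.01) for x,z in [(528,117),(537,117),(552,128),(570,138),(588,144.5),(606,148),(625,148),(634,147)]]
rel(*T)
E
```

```text
top [600.2  89.9] [88.4 96.1] 0.73 120.0
scene [602.6  88.1] [88.2 98.3] 0.78 119.2
t 20.75 p [526.2  89.4 118. ] q [ 0.04  0.21 -1.03 -0.27 -0.01  0.03] F [ 0.1  0.8 -0.4]
[-0.9, -0.5, 1.8, 0.001, -0.002, -0.004]
[-8.3, -0.5, 6.9, 0.001, -0.002, -0.004]
[-26.9, -0.6, 6.2, 0.001, -0.002, -0.004]
[-47.4, -0.7, 8.1, 0.001, -0.002, -0.004]
[-65.9, -0.8, 12.9, 0.001, -0.002, -0.004]
[-82.8, -0.9, 20.1, 0.001, -0.002, -0.004]
[-98.5, -1.0, 30.8, 0.001, -0.002, -0.004]
[-105.4, -1.1, 36.7, 0.001, -0.002, -0.004]
```

To row units: -71 mm / 800 = -0.0888, -66 mm / 800 = -0.0825.

>>> drive_effector:
  motion:
    - [[-0.0063, 0, 0.0063, 0, 0, 0], [-0.0113, 0, 0.0088, 0, 0, 0], [-0.0188, 0, 0.0088, 0, 0, 0], [-0.0263, 0, 0.0081, 0, 0, 0], [-0.0338, 0, 0.0078, 0, 0, 0], [-0.0425, 0, 0.0088, 0, 0, 0], [-0.0513, 0, 0.0094, 0, 0, 0], [-0.0588, 0, 0.0101, 0, 0, 0], [-0.0663, 0, 0.0119, 0, 0, 0], [-0.0744, 0, 0.0138, 0, 0, 0], [-0.0825, 0, 0.0163, 0, 0, 0], [-0.0888, 0, 0.0188, 0, 0, 0], [-0.0888, 0, 0.0188, 0, 0, 0]]

```text
t: 22.38
tcp_pos: [594.9, 90.0, 147.3]
eef_rot: [-0.008, 2.541, 0.007]
contact_force: [-2.7, 0.3, 2.3]
width: 60.1
grasp_force: 1.2
```

```bash
python3 - <<'E'
from go import *
c=env.camera("scene");cv2.imwrite("pics/s4.png",c["img"][150:400,180:480,::-1])
T=[(x,89,z,.01,.6,.01) for x,z in [(606,148),(615,148),(625,148),(634,147)]]
rel(*T)
E
```

```text
t 22.43 p [594.4  90.  147. ] q [ 0.03  0.25 -0.85 -0.12 -0.01  0.02] F [-0.9  0.5  2.3]
[-10.1, -1.1, 5.7, 0.001, -0.0, -0.004]
[-17.6, -1.1, 10.8, 0.001, -0.0, -0.004]
[-25.8, -1.2, 16.4, 0.001, -0.0, -0.004]
[-32.7, -1.3, 22.3, 0.001, -0.0, -0.004]
```

View pics/s4.png

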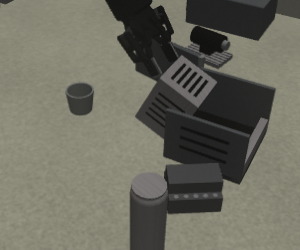

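The unit is tilting over the sill (crop, about (180,95)) with the fingers on its top front edge at (150,70). I'll continue slowly past the balance point.

To row units: -28 mm / 800 = -0.035, -24 mm / 800 = -0.03.

>>> drive_effector:
  motion:
    - [[-0.005, 0, 0.0029, 0, 0, 0], [-0.01, 0, 0.0058, 0, 0, 0], [-0.015, 0, 0.0088, 0, 0, 0], [-0.02, 0, 0.0119, 0, 0, 0], [-0.025, 0, 0.0156, 0, 0, 0], [-0.03, 0, 0.0188, 0, 0, 0], [-0.035, 0, 0.0225, 0, 0, 0], [-0.035, 0, 0.0225, 0, 0, 0], [-0.035, 0, 0.0225, 0, 0, 0], [-0.035, 0, 0.0225, 0, 0, 0]]

```text
t: 23.68
tcp_pos: [627.0, 90.2, 147.5]
eef_rot: [-0.008, 2.543, 0.007]
contact_force: [0.1, -0.4, -0.3]
width: 59.5
grasp_force: 0.0
```

```bash
python3 - <<'E'
from go import *
c=env.camera("scene");cv2.imwrite("pics/s5.png",c["img"][150:400,180:480,::-1])
W=cloud(c);x,y,z=[W[...,i] for i in range(3)]
try: print(rect(W,(abs(z-98)<5)&(x>590)&(x<790)&(y>22)&(y<155)))
except Exception as e: print(e)
rel()
E
```

```text
(((673.0718994140625, 90.02015686035156), (120.87451171875, 102.71991729736328), 0.4740718603134155), np.float64(99.40473296047112), 2047, [[612.2000122070312, 140.89999389648438], [613.0999755859375, 38.20000076293945], [733.9000244140625, 39.20000076293945], [733.0999755859375, 141.89999389648438]])
t 23.73 p [627.1  90.2 147.6] q [ 0.03  0.29 -0.77 -0.09 -0.01  0.02] F [0.7 0.2 0.6]
```

View pics/s5.png

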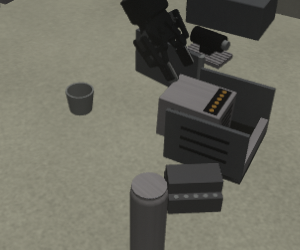

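The unit now lies on its back (crop, around (200,105)) with the terminal strip up at (217,101). Its foot end overhangs the sill, and it spans x ≈ 612–733. I'll move behind the foot and push it straight in, about 46 mm.

To row units: 91 mm / 800 = 0.1138, 68 mm / 800 = 0.085.

>>> drive_effector:
  motion:
    - [[0.0188, 0, -0.0313, 0, 0, 0], [0.0563, 0, -0.0388, 0, 0, 0], [0.085, 0, 0.0038, 0, 0, 0], [0.1138, 0, 0.045, 0, 0, 0], [0.1138, 0, 0.045, 0, 0, 0], [0.1138, 0, 0.045, 0, 0, 0]]

```text
t: 24.48
tcp_pos: [573.2, 90.1, 67.6]
eef_rot: [-0.008, 2.541, 0.007]
contact_force: [1.3, 1.0, -0.1]
width: 59.6
grasp_force: 0.0
```

>>> drive_effector:
  motion:
    - [[-0.0125, 0, 0.0088, 0, 0, 0], [-0.02, 0, 0.0138, 0, 0, 0], [-0.03, 0, 0.02, 0, 0, 0], [-0.04, 0, 0.0275, 0, 0, 0], [-0.05, 0, 0.0338, 0, 0, 0], [-0.0575, 0, 0.0388, 0, 0, 0], [-0.0613, 0, 0.0425, 0, 0, 0], [-0.0613, 0, 0.0425, 0, 0, 0]]

```text
t: 25.48
tcp_pos: [632.8, 90.4, 66.5]
eef_rot: [-0.008, 2.541, 0.007]
contact_force: [-1.1, -0.9, -0.7]
width: 59.6
grasp_force: 0.5
```

```bash
cat > lie.py <<'E'
from go import *
for n in ["top","scene"]:
    c=env.camera(n)
    W=cloud(c);x,y,z=[W[...,i] for i in range(3)]
    r=rect(W,(abs(z-98)<4.5)&(x>590)&(x<790)&(y>22)&(y<155)); print(n,np.round(r[0][0],1),np.round(r[0][1],1),round(r[0][2],2),r[3])
rel()
E
python3 lie.py
```

```text
top [706.7  91. ] [ 96.1 118.5] 89.76 [[647.2999877929688, 43.29999923706055], [765.7999877929688, 42.79999923706055], [766.2000122070312, 138.8000030517578], [647.7000122070312, 139.3000030517578]]
scene [709.4  88.9] [118.7 100.2] 0.16 [[649.9000244140625, 138.89999389648438], [650.0999755859375, 38.599998474121094], [768.9000244140625, 39.0], [768.5999755859375, 139.1999969482422]]
t 25.57 p [632.8  90.4  66.6] q [ 0.03  0.46 -0.83 -0.32 -0.01  0.02] F [-0.5  0.4 -0.1]
```

To row units: -10 mm / 800 = -0.0125, -9 mm / 800 = -0.0113.

>>> drive_effector:
  motion:
    - [[-0.005, 0, 0.0038, 0, 0, 0], [-0.0094, 0, 0.0063, 0, 0, 0], [-0.0113, 0, 0.0075, 0, 0, 0], [-0.0125, 0, 0.0088, 0, 0, 0], [-0.0125, 0, 0.0088, 0, 0, 0]]

```text
t: 26.2
tcp_pos: [644.3, 90.6, 65.9]
eef_rot: [-0.008, 2.542, 0.007]
contact_force: [-2.8, -0.2, -0.9]
width: 60.1
grasp_force: 1.3
```

>>> drive_effector:
  motion:
    - [[-0.0019, 0, 0.0013, 0, 0, 0], [-0.0038, 0, 0.0025, 0, 0, 0], [-0.0038, 0, 0.0025, 0, 0, 0], [-0.0038, 0, 0.0025, 0, 0, 0]]

```text
t: 26.7
tcp_pos: [645.5, 90.6, 64.9]
eef_rot: [-0.008, 2.546, 0.007]
contact_force: [-11.7, 0.3, 5.5]
width: 60.0
grasp_force: 5.8
```

```bash
python3 lie.py
```

```text
top [719.1  90.6] [118.8  95.9] 0.56 [[659.2000122070312, 138.0], [660.2000122070312, 42.099998474121094], [779.0, 43.29999923706055], [778.0, 139.10000610351562]]
scene [721.4  89.4] [119.9  98. ] 0.69 [[660.9000244140625, 137.60000610351562], [662.0999755859375, 39.70000076293945], [781.9000244140625, 41.099998474121094], [780.7000122070312, 139.10000610351562]]
t 26.8 p [645.5  90.6  64.9] q [ 0.03  0.48 -0.79 -0.3  -0.01  0.02] F [-10.8  -0.2   4.8]
```

Contact force rose to 11 N and the far end is at the stop face (x ≈ 779). One firmer push, then retreat and check.

To row units: -2 mm / 800 = -0.0025, 1.3 mm / 800 = 0.0016.

>>> drive_effector:
  motion:
    - [[-0.0025, 0, 0.0016, 0, 0, 0], [-0.0025, 0, 0.0016, 0, 0, 0], [-0.0025, 0, 0.0016, 0, 0, 0]]

```text
t: 27.18
tcp_pos: [645.8, 90.5, 63.8]
eef_rot: [-0.009, 2.55, 0.006]
contact_force: [-17.5, -1.9, 7.3]
width: 60.0
grasp_force: 8.5
```

>>> drive_effector:
  motion:
    - [[0.0038, 0, -0.0025, 0, 0, 0], [0.0313, 0, -0.0213, 0, 0, 0], [0.0625, 0, -0.0425, 0, 0, 0], [0.0875, 0, -0.06, 0, 0, 0], [0.0625, 0, -0.1125, 0, 0, 0], [0.025, 0, -0.175, 0, 0, 0], [0, 0, -0.2063, 0, 0, 0], [0, 0, -0.2063, 0, 0, 0]]

```text
t: 28.18
tcp_pos: [561.5, 89.6, 208.4]
eef_rot: [-0.008, 2.531, 0.007]
contact_force: [-0.2, 0.3, -0.5]
width: 60.1
grasp_force: 0.0
```

```bash
python3 lie.py; python3 - <<'E'
from go import *
c=env.camera("top");a=c["img"][90:390,130:530,::-1];c=env.camera("scene");b=c["img"][130:430,180:580,::-1];cv2.imwrite("pics/f.png",np.hstack([a,b]))
E
```

```text
top [719.4  90.7] [118.7  96. ] 0.25 [[659.9000244140625, 138.39999389648438], [660.2999877929688, 42.400001525878906], [779.0, 43.0], [778.5999755859375, 138.89999389648438]]
scene [721.5  88.8] [119.4  99.2] 0.53 [[661.4000244140625, 137.89999389648438], [662.2999877929688, 38.599998474121094], [781.7000122070312, 39.70000076293945], [780.7000122070312, 139.0]]
t 28.27 p [558.2  89.5 203.4] q [ 0.04  0.08 -0.86  0.03 -0.01  0.02] F [ 0.2  0.8 -0.7]
```

View pics/f.png

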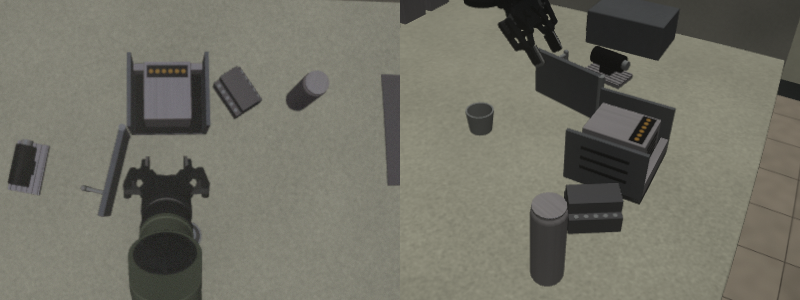

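The unit lies on its back against the stop (left crop (167,92)), the door is wide open at (113,170), and the other things are where they were. The gripper is clear.

```bash
python3 -c "
from plant import env
print(env.hand_in())"
```

```text
the job is handed in; nothing more can be done
None
```

I handed the job in at about 28 s: the door is wide open, the unit was tipped over the sill and lies on its back, pushed against the stop about 2 mm left of the middle by camera, and the other things were left alone; the judge gave no verdict.

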